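Open the shaker dial and tip out the walnuts

TASK

Turn the dial on the lid of the tilting glass jar to its largest opening, so that this opening faces the spout, while the jar still stands upright. Then swing the jar over by its crank handle, shaking if needed, so that all five walnuts fall into the bowl, and swing the jar back fully upright, leaving the dial on that setting. Knock nothing over.

Things in the scene. Friction and masses are not known exactly. Their poses are not given: they have to be found in the camera images.
- dial (a joint): Angle of the dial lid (rad), growing counter-clockwise seen from above; range -0.1 to 2.6. Facing the spout: at 0 the cluster of small holes (6 mm), at 1.05 the pair of medium holes (14 mm), at 2.09 the largest opening, which then lies over the fixed lid's opening of the same shape. Walnuts pass only there. It stays where left (0.06 N m to turn), also as the jar tips.
- dial_grip (a point): Centre of the black finger bar on the dial, on its turning axis, 22 mm above the disc (132 mm across, aluminium); about 319 mm above the table. The bar: 60 mm long, 14 thick, top 10 mm above this point. z is the turning axis, y runs along the bar, the largest opening lies on the -x side. On the largest setting these axes are parallel to those of jar_pivot.
- opening (a point): Middle of the dial's largest opening: a pie-shaped cut-out 80 degrees wide, from 15 to 62 mm from the dial's axis. This point is 40 mm from the axis and turns with the dial.
- spout (a point): Middle of the fixed opening in the jar's lid under the dial, 40 mm from the axis, on the side of the small steel pouring lip (towards the bowl).
- jar (a joint): Tilt of the jar about its level pivot (rad): 0 fully upright (stop), 2.3 tipped fully over towards the bowl (stop), mouth 42 degrees below level. The jar stays where it is left: the stiff pivot takes 0.3 N m, about 4 N at the crank handle.
- jar_pivot (a point): Centre of the glass jar (130 mm across, 140 high), on its pivot, 215 mm above the table. The frame tilts with the jar: y along the pivot, z towards its lid, -x towards the spout and the bowl (roughly towards the robot). It hangs between two fixed steel posts (outer faces 91 mm off along y, tops 228 mm above the table) on a fixed base plate 300 x 210 x 8 mm.
- crank_grip (a point): Grip point on the crank's black round bar (14 mm thick, parallel to the pivot, a 20 mm ball at its outer end). In the jar_pivot frame: x 82, y -152, z 37 mm; the bar runs from y -105 (crank arm, 12 mm thick) to y -195. Upright, it is on the far side from the bowl, 252 mm above the table; tipping carries it in an arc over the top (305 mm) down to 252 mm on the bowl's side.
- bowl_rim (a point): Centre of the mouth of the white ceramic bowl, 160 mm across and 65 mm high, wall 4 mm, loose, standing on the base plate in front of the jar, where the walnuts fall when the jar is fully tipped. z is up.
- walnut0: Walnut, 34 x 28 x 28 mm, 14 g, loose inside the jar at the start. Origin at its centre.
- walnut1: Walnut, 34 x 28 x 28 mm, 14 g, loose inside the jar at the start. Origin at its centre.
- walnut2: Walnut, 34 x 28 x 28 mm, 14 g, loose inside the jar at the start. Origin at its centre.
- walnut3: Walnut, 34 x 28 x 28 mm, 14 g, loose inside the jar at the start. Origin at its centre.
- walnut4: Walnut, 34 x 28 x 28 mm, 14 g, loose inside the jar at the start. Origin at its centre.
- glass: Drinking glass, 66 mm across, 110 mm high, beside the bowl. Origin under its centre, z up.
- mug: Blue mug, 80 mm across, 90 mm high, beside the stand. Origin under its centre, z up.
- soap: Green washing-up bottle with a yellow cap, 64 mm across, 200 mm high, off to the left. Origin under its centre, z up.
Things that resemble listed ones, but are neither listed nor needed, are in the scene too. Of the things shaped like the part that bears bowl_rim, the white one is meant.

How it is judged:
By the outcome, as a careful person would: the job done as asked, in the order asked, and still so for the second after the job is handed in, with the robot touching nothing.
It also fails if it takes over 64 s, if anything falls off the work surface, if the arm or the gripper's body presses on something with over 40 N, if the wrist force passes 120 N, or if a joint passes its speed limit or range.

ROBOT

A 6-joint arm with a two-finger parallel gripper is mounted at the origin on the work surface. World frame = base frame: x ahead of the robot, y to its left, z up, the work surface at z = 0. Lengths are in mm, angles in rad, forces in N, time in s.
With the tool pointing down it reaches from about 275 to 825 mm from the base axis. Payload 5.2 kg.
Tool frame: the origin (TCP) lies midway between the tips of the shut fingers; the grasp point (between the pads) lies 19 mm behind it; z points along the fingers, x is the direction in which the jaws open and shut, and the axes are right-handed (so a half turn about z gives the same grasp; the last joint's range is limited). The gripper opens to 93 mm and grips with 3 to 60 N. Pads are 15 mm wide; open, the fingers measure 128 mm over their backs; the gripper's body (75 mm by 188 mm) begins 65 mm behind the grasp point.
Start: joints at [-1.448, 0.259, 1.535, -0, 1.348, -0.203], TCP at [176.058, -521.065, 218.653] pointing down, gripper open.
Joint ranges: [-3.14, 3.14], [-0.91, 2.08], [0.19, 2.58], [-1.22, 4.36], [0.22, 2.71], [-3.12, 3.12]. Speed limits (rad/s): [2.57, 2.57, 3.14, 3.14, 3.14, 3.14].

INTERFACE

Orientations are given as a unit quaternion [x, y, z, w].
In Python, from plant import r, viewer gives the robot as it stands.
- The arm moves only by the tool move_arm, never from a script. Its argument "moves" is a list of rows, each an object of numbers: "dx", "dy", "dz": the shift along the tool's x, y, z in m; "ax", "ay", "az": the turn, a rotation vector about the tool's x, y, z in rad; "gripper": the finger opening in m, from 0 to 0.093. A call has 1 to 10 rows; each row shifts and turns the commanded pose from where the row before left it, along the tool's axes as they then stand; what a row does not reach is not made up. A row lasts 1/8 s, in which the tool goes at most 62.5 mm and 10.7 degrees, less where a joint would pass 70% of its speed; a pose out of reach is approached as far as the arm can. A call is refused whole if a number of a shift passes 0.0625 or a number of a turn 0.188, either way. A call with a gripper value outside its range is refused whole. The fingers move at their own pace and stop on an object; "newtons" is the grip in N (left out, the last holds). Time passes only in rows, so rows that do not move let the fingers close. It gives the time, the measured TCP pose, the force and the opening at its end, in the units of the state.
- r.read_state(): the state, without advancing time (a new reading comes with each control period).
- viewer.camera(name): name is "scene" or "top" or "wrist"; returns a dict with "pixels" (480x640x3 uint8, red, green, blue), "fx", "fy", "cx", "cy" (pixels), "rvec" (rotation vector, rad) and "tvec" (3), from world to camera coordinates, as OpenCV has them. Camera axes: x right, y down, z forward; pixel columns grow to the right and rows downward; lengths in mm; the calibration is good to about 2 mm. A picture is of the moment at which its call begins. There is no depth.
- r.hand_in(): hands the job in, once; it reports no verdict.
The state is a dict: "time": time; "joint_positions": joint angles; "qd": joint speeds; "joint_torque": joint torques, N m; "position": TCP position; "orientation": TCP orientation; "contact_force": force on the tool from outside, world axes, zero at the start; "ft_torque": the same for the moment, N m; "opening": finger opening in mm.
Only numpy, scipy, OpenCV 4.12 (cv2) and the standard library are available. Lean on these libraries where they do the work, as an engineer would, in place of code of your own. Each camera call takes 0.05 s, during which the arm holds its last target. There are 200 camera calls.

## Working session

There is one attempt and no reset: what is moved stays moved. The work goes in short steps, Python scripts to look and compute and a tool call to move; the robot and the scene stay as the last step left them, time stands still between calls to the robot, and variables do not carry over. Pictures are saved under pics/ and viewed, about 8 in all and at most 12, crops included, and the job is handed in when it is done.

Besides the shell and the picture viewer there is one more tool, called as name(argument=value, ...), one argument or row to a line, values as JSON. move_arm: Moves the arm, as the interface text tells. Its arguments: {"type":"object","properties":{"moves":{"type":"array"},"newtons":{"type":"number"}},"required":["moves"]}

```bash
mkdir -p pics; cat > h.py <<'E'
import numpy as np, cv2
from scipy.spatial.transform import Rotation as R
from plant import r, viewer
def cam(n,f=None):
    c=viewer.camera(n)
    if f: cv2.imwrite('pics/'+f,c['pixels'][:,:,::-1])
    return c
def P(c): return R.from_rotvec(np.ravel(c['rvec'])).as_matrix(),np.ravel(c['tvec'])
def proj(c,X):
    M,t=P(c); q=np.atleast_2d(X)@M.T+t
    return np.c_[q[:,0]/q[:,2]*c['fx']+c['cx'],q[:,1]/q[:,2]*c['fy']+c['cy']]
def ray(c,u,v):
    M,t=P(c); return -M.T@t, M.T@np.array([(u-c['cx'])/c['fx'],(v-c['cy'])/c['fy'],1])
def atz(c,u,v,z):
    o,d=ray(c,u,v); return o+d*(z-o[2])/d[2]
def tri(obs):
    A=0;b=0
    for c,u,v in obs:
        o,d=ray(c,u,v); d=d/np.linalg.norm(d); Q=np.eye(3)-np.outer(d,d); A=A+Q;b=b+Q@o
    return np.linalg.solve(A,b)
E
python3 - <<'E'
from h import *
import pickle
d={n:cam(n,n+'0.png') for n in('scene','top')}
pickle.dump(d,open('c0.pkl','wb'))
for n in d: print(n,-P(d[n])[0].T@P(d[n])[1],d[n]['fx'])
print(r.read_state())
E
```

```text
scene [1127.88424351  166.53728956  881.49827327] 448.83719621062573
top [ 401.38699004  172.63030444 1371.59518777] 625.0576668004236
{'time': 0.1, 'joint_positions': array([-1.44781254e+00,  2.59290353e-01,  1.53594363e+00,  2.72085705e-05,
        1.34799816e+00, -2.02787750e-01]), 'qd': array([ 1.02091482e-03, -1.04145362e-03, -2.01719995e-03, -9.76269545e-05,
       -1.15900928e-03,  5.16997884e-04]), 'joint_torque': array([ 1.92925130e-03, -4.38211942e+01, -2.84643245e+01,  7.19306781e-02,
        3.61955340e-02, -4.38504981e-05]), 'position': array([ 176.00036043, -520.57728726,  217.90199467]), 'orientation': array([ 8.12414068e-01, -5.83080363e-01, -5.46313117e-04, -6.11304148e-04]), 'contact_force': array([-0.61871034, -0.42138302,  0.39796058]), 'ft_torque': array([ 0.01425378, -0.01884604,  0.01247016]), 'opening': 92.8452274253153}
```

View pics/scene0.png

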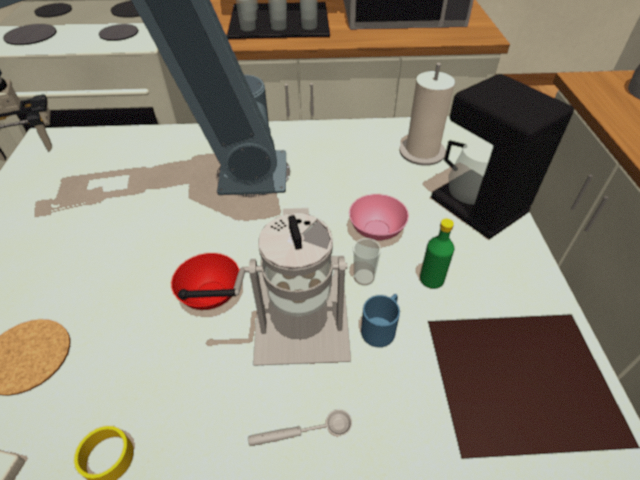

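View pics/top0.png

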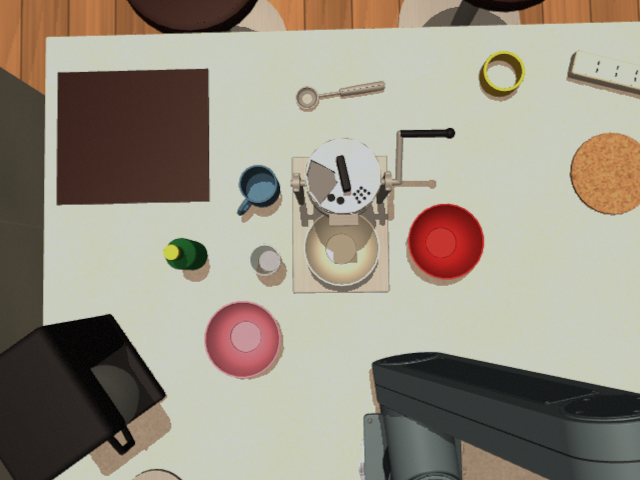

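Both views show the jar: in top the dial is at about (343,176), its bar runs from (340,157) to (347,193), and the large opening is on the left at (320,178). The lip and white bowl (342,249) are below it, and the crank bar runs from (402,133) to (451,133). I'll measure these.

```bash
python3 - <<'E'
from h import *
import pickle
d=pickle.load(open('c0.pkl','rb')); t=d['top'];s=d['scene']
a=cv2.resize(t['pixels'][110:300,270:470,::-1],None,fx=2.9,fy=2.9,interpolation=cv2.INTER_CUBIC)
b=cv2.resize(s['pixels'][200:370,160:360,::-1],None,fx=2.9,fy=2.9,interpolation=cv2.INTER_CUBIC)
# dark components
for n,(c,x0,x1,y0,y1) in {'top bar':(t,325,360,150,198),'top crank':(t,398,460,120,142),'sc bar':(s,285,305,212,250),'sc crank':(s,175,240,285,300)}.items():
    g=c['pixels'][y0:y1,x0:x1].max(2)<70
    ys,xs=np.nonzero(g); p=np.c_[xs+x0,ys+y0].astype(float); m=p.mean(0); e=np.linalg.svd(p-m,full_matrices=False)[2][0]; k=(p-m)@e
    print(n,len(p),m,e,(m+e*k.min()).round(1),(m+e*k.max()).round(1))
for q in [(340,157),(347,193),(343.5,175)]: print(q,atz(t,*q,329))
print('crank',[atz(t,u,133,252).round() for u in (402,451)])
print('bowl',[atz(t,u,249,73).round() for u in (305,379)])
print('bowl ends x',[atz(t,342,v,73).round() for v in (213,286)])
print('base corners',[atz(t,*q,8).round() for q in [(293,293),(389,292),(292,157),(388,157)]])
cv2.imwrite('pics/c1.png',np.vstack([a])); 
E
```

```text
top bar 313 [342.53035144 175.84664537] [0.06888086 0.99762489] [341.1 155.8] [344.1 197.9]
top crank 389 [428.04884319 132.92544987] [-0.99997804  0.00662665] [454.  132.8] [401.  133.1]
sc bar 245 [294.92653061 231.25714286] [0.19109159 0.98157221] [291.9 215.8] [298.2 248. ]
sc crank 343 [205.09912536 293.3090379 ] [-0.99958486  0.02881147] [234.  292.5] [178.  294.1]
(340, 157) [598.0009589  147.44063066 329.        ]
(347, 193) [536.66058771 137.16920033 329.        ]
(343.5, 175) [567.26612899 142.29409082 329.        ]
crank [array([654.,  32., 252.]), array([652., -56., 252.])]
bowl [array([455., 219.,  73.]), array([451.,  65.,  73.])]
bowl ends x [array([528., 140.,  73.]), array([376., 144.,  73.])]
base corners [array([362., 249.,   8.]), array([360.,  41.,   8.]), array([661., 246.,   8.]), array([656.,  34.,   8.])]
```

View pics/c1.png

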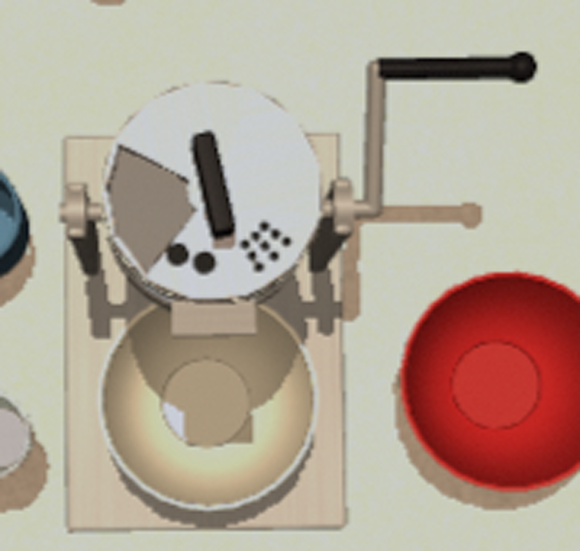

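```bash
python3 - <<'E'
from h import *
import pickle
d=pickle.load(open('c0.pkl','rb')); t=d['top'];s=d['scene']
print('bar top',tri([(t,343.8,173.8),(s,294.5,230)]))
# ball end and inner end of crank
print('ball',tri([(t,270+521/2.9,110+67/2.9),(s,182,293.8)]))
print('inner',tri([(t,270+380/2.9,110+68/2.9),(s,236,292.5)]))
cr=[atz(t,270+u/2.9,110+v/2.9,252) for u,v in((380,68),(510,67.5))];print(cr)
print('disc ctr z297',atz(t,270+213/2.9,110+191/2.9,297))
print('posts',[atz(t,270+u/2.9,110+209/2.9,z) for u,z in((75,222),(345,222))])
E
```

```text
bar top [571.37851927 141.91610169 315.97253109]
ball [651.72869316 -54.89710784 251.5348172 ]
inner [653.18599829  35.3533863  250.30829937]
[array([652.98511286,  33.98257631, 252.        ]), array([651.30264845, -47.05531196, 252.        ])]
disc ctr z297 [570.85263714 141.48945809 297.        ]
posts [array([573.17060512, 227.80415985, 222.        ]), array([569.08927483,  55.38873396, 222.        ])]
```

```bash
cat >> h.py <<'E'
def to(xyz,ang=None):
    """remaining shift in tool axes (m), turn az and tilt, to a tool-down pose with tool x at ang deg"""
    s=r.read_state(); M=R.from_quat(s['orientation'])
    print('t',round(s['time'],2),'pos',s['position'].round(1),'F',s['contact_force'].round(1),'open',s['opening'].round(1))
    print('shift mm',M.inv().apply(np.array(xyz)-s['position']).round(1))
    if ang is not None:
        T=R.from_euler('ZX',[ang,180],degrees=True); print('turn',(M.inv()*T).as_rotvec().round(3))
E
```

move_arm(
  moves=[
    {"dz": -0.05},
    {"dz": -0.05},
    {"dz": -0.04},
    {"dx": -0.036,"dy": -0.042,"dz": -0.02},
    {"dx": -0.036,"dy": -0.042},
    {"dx": -0.036,"dy": -0.042},
    {"dx": -0.036,"dy": -0.042},
    {"dx": -0.036,"dy": -0.042},
    {"dx": -0.036,"dy": -0.042},
    {"dx": -0.036,"dy": -0.042},
  ],
)

```text
$.moves[0]: bad value
```

```bash
python3 -c "
from h import *
to([570.5,141.5,400],-80.5)"
```

```text
Traceback (most recent call last):
  File "h.py", line 24, in to
    print('t',round(s['time'],2),'pos',s['position'].round(1),'F',s['contact_force'].round(1),'open',s['opening'].round(1))
                                                                                                     ^^^^^^^^^^^^^^^^^^
AttributeError: 'float' object has no attribute 'round'
```

```bash
sed -i "s/s\['opening'\].round(1)/round(s['opening'],1)/" h.py
```

move_arm(
  moves=[
    {"dx": 0,"dy": 0,"dz": -0.05,"ax": 0,"ay": 0,"az": 0,"gripper": 0.093},
    {"dx": 0,"dy": 0,"dz": -0.05,"ax": 0,"ay": 0,"az": 0,"gripper": 0.093},
    {"dx": 0,"dy": 0,"dz": -0.05,"ax": 0,"ay": 0,"az": 0,"gripper": 0.093},
  ],
)

```text
time: 0.48
position: [176.0, -520.7, 369.7]
orientation: [0.812, -0.583, -0.0, -0.0]
contact_force: [0.5, -1.1, -0.1]
opening: 92.8
```

move_arm(
  moves=[
    {"dx": -0.036,"dy": -0.042,"dz": -0.03,"ax": 0,"ay": 0,"az": 0,"gripper": 0.093},
    {"dx": -0.036,"dy": -0.042,"dz": 0,"ax": 0,"ay": 0,"az": 0,"gripper": 0.093},
    {"dx": -0.036,"dy": -0.042,"dz": 0,"ax": 0,"ay": 0,"az": 0,"gripper": 0.093},
    {"dx": -0.036,"dy": -0.042,"dz": 0,"ax": 0,"ay": 0,"az": 0,"gripper": 0.093},
    {"dx": -0.036,"dy": -0.042,"dz": 0,"ax": 0,"ay": 0,"az": 0,"gripper": 0.093},
    {"dx": -0.036,"dy": -0.042,"dz": 0,"ax": 0,"ay": 0,"az": 0,"gripper": 0.093},
    {"dx": -0.036,"dy": -0.042,"dz": 0,"ax": 0,"ay": 0,"az": 0,"gripper": 0.093},
    {"dx": -0.036,"dy": -0.042,"dz": 0,"ax": 0,"ay": 0,"az": 0,"gripper": 0.093},
    {"dx": -0.036,"dy": -0.042,"dz": 0,"ax": 0,"ay": 0,"az": 0,"gripper": 0.093},
    {"dx": -0.036,"dy": -0.042,"dz": 0,"ax": 0,"ay": 0,"az": 0,"gripper": 0.093},
  ],
)

```text
time: 1.72
position: [459.0, -44.1, 398.2]
orientation: [0.812, -0.583, -0.0, 0.0]
contact_force: [0.0, -1.1, 0.3]
opening: 92.9
```

```bash
python3 -c "
from h import *
to([570.5,141.5,400],-80.5)"
```

```text
t 1.73 pos [459.  -44.1 398.2] F [ 0.  -1.1  0.3] open 92.9
shift mm [-140.2 -165.    -1.8]
turn [ 0.   -0.    0.16]
```

move_arm(
  moves=[
    {"dx": -0.036,"dy": -0.042,"dz": 0,"ax": 0,"ay": 0,"az": 0,"gripper": 0.093},
    {"dx": -0.036,"dy": -0.042,"dz": 0,"ax": 0,"ay": 0,"az": 0,"gripper": 0.093},
    {"dx": -0.036,"dy": -0.042,"dz": 0,"ax": 0,"ay": 0,"az": 0,"gripper": 0.093},
    {"dx": -0.032,"dy": -0.039,"dz": 0,"ax": 0,"ay": 0,"az": 0.16,"gripper": 0.093},
    {"dx": 0,"dy": 0,"dz": 0,"ax": 0,"ay": 0,"az": 0,"gripper": 0.093},
  ],
)

```text
time: 2.35
position: [570.8, 142.4, 396.3]
orientation: [0.764, -0.645, -0.001, 0.001]
contact_force: [0.5, -0.5, -0.5]
opening: 92.7
```

```bash
python3 -c "
from h import *
to([570.5,141.5,304],-80.5)
import pickle
c=cam('wrist','w1.png');pickle.dump(c,open('w1.pkl','wb'))
print(proj(c,[[570.5,141.5,329]]), -P(c)[0].T@P(c)[1],P(c)[0].round(2))
"
```

```text
t 2.35 pos [570.8 142.4 396.3] F [ 0.5 -0.5 -0.5] open 92.7
shift mm [ 0.9  0.1 92.3]
turn [0.003 0.001 0.003]
[[319.76169876 254.44601156]] [656.65511132 155.61128872 561.6149651 ] [[ 0.17 -0.99 -0.  ]
 [-0.94 -0.16  0.31]
 [-0.3  -0.05 -0.95]]
```

View pics/w1.png

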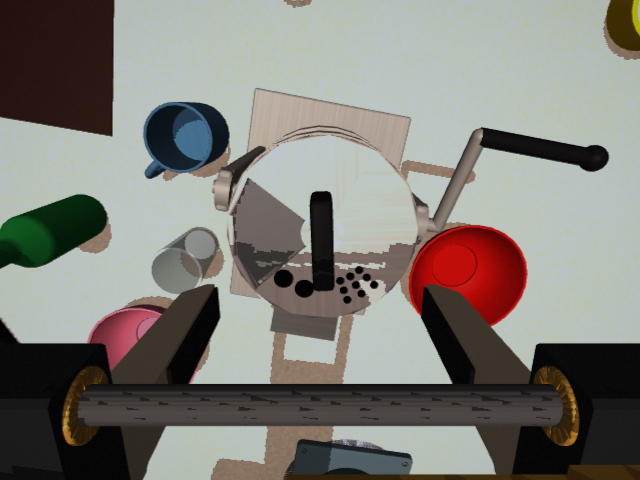

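```bash
python3 -c "
from h import *
import pickle
c=pickle.load(open('w1.pkl','rb'))
b=[570.5,141.5,329]
for a in (7,9.5,12):
    v=np.array([np.cos(np.radians(a)),np.sin(np.radians(a)),0])*30
    print(a,proj(c,[b+v,b-v,b+v-[0,0,20],b-v-[0,0,20]]).round().tolist())
g=c['pixels'][180:305,300:345].max(2)<45
ys,xs=np.nonzero(g); print(len(xs))
for v in range(185,300,8):
    k=np.nonzero(c['pixels'][v,300:345].max(1)<60)[0]; print(v,(k+300).min() if len(k) else 0,(k+300).max() if len(k) else 0)
"
```

```text
7 [[322.0, 207.0], [318.0, 298.0], [322.0, 200.0], [318.0, 285.0]]
9.5 [[320.0, 207.0], [320.0, 298.0], [320.0, 200.0], [320.0, 285.0]]
12 [[318.0, 207.0], [322.0, 298.0], [318.0, 200.0], [322.0, 285.0]]
2382
185 0 0
193 312 329
201 310 331
209 310 331
217 310 331
225 311 332
233 311 332
241 311 332
249 312 332
257 312 333
265 312 333
273 312 333
281 300 343
289 300 344
297 303 344
```

The wrist view shows the bar centred between the fingers at column 321, spanning rows 193–290, with nothing in the way. Going down to grip it.

move_arm(
  moves=[
    {"dx": 0.001,"dy": -0.001,"dz": 0.03,"ax": 0.003,"ay": 0,"az": -0.014,"gripper": 0.093},
    {"dx": 0,"dy": 0,"dz": 0.03,"ax": 0,"ay": 0,"az": 0,"gripper": 0.06},
    {"dx": 0,"dy": 0,"dz": 0.025,"ax": 0,"ay": 0,"az": 0,"gripper": 0.045},
    {"dx": 0,"dy": 0,"dz": 0.008,"ax": 0,"ay": 0,"az": 0,"gripper": 0.035},
    {"dx": 0,"dy": 0,"dz": 0,"ax": 0,"ay": 0,"az": 0,"gripper": 0.03},
  ],
  newtons=25,
)

```text
time: 3.02
position: [571.1, 137.9, 305.8]
orientation: [0.768, -0.641, 0.001, -0.001]
contact_force: [0.9, 0.0, -0.6]
opening: 57.9
```

```bash
python3 -c "
from h import *
to([572,141.7,304],-79.5)"
```

```text
t 3.02 pos [571.1 137.9 305.8] F [ 0.9  0.  -0.6] open 57.9
shift mm [-3.6 -1.5  1.8]
turn [-0.003 -0.    -0.004]
```

move_arm(
  moves=[
    {"dx": -0.0035,"dy": -0.001,"dz": 0,"ax": -0.003,"ay": 0,"az": -0.004,"gripper": 0.04},
    {"dx": 0,"dy": 0,"dz": 0,"ax": 0,"ay": 0,"az": 0,"gripper": 0.0},
    {"dx": 0,"dy": 0,"dz": 0,"ax": 0,"ay": 0,"az": 0,"gripper": 0},
    {"dx": 0,"dy": 0,"dz": 0,"ax": 0,"ay": 0,"az": 0,"gripper": 0},
    {"dx": 0,"dy": 0,"dz": 0,"ax": 0,"ay": 0,"az": 0,"gripper": 0},
    {"dx": 0,"dy": 0,"dz": 0,"ax": 0,"ay": 0,"az": 0,"gripper": 0},
  ],
  newtons=25,
)

```text
time: 3.78
position: [571.9, 141.5, 305.6]
orientation: [0.769, -0.639, 0.001, 0.0]
contact_force: [-0.3, -5.3, 1.5]
opening: 13.9
```

```bash
python3 -c "
from h import *
to([572,141.7,304],-1.2)
print(r.read_state()['ft_torque'])"
```

```text
t 3.77 pos [571.9 141.5 305.6] F [-0.3 -5.3  1.5] open 13.9
shift mm [-0.2 -0.1  1.6]
turn [ 1.000e-03 -1.000e-03 -1.367e+00]
[-0.73644931 -0.01186755  0.05422709]
```

move_arm(
  moves=[
    {"dx": 0,"dy": 0,"dz": 0,"ax": 0,"ay": 0,"az": -0.1,"gripper": 0},
    {"dx": 0,"dy": 0,"dz": 0,"ax": 0,"ay": 0,"az": -0.13,"gripper": 0},
    {"dx": 0,"dy": 0,"dz": 0,"ax": 0,"ay": 0,"az": -0.13,"gripper": 0},
    {"dx": 0,"dy": 0,"dz": 0,"ax": 0,"ay": 0,"az": -0.13,"gripper": 0},
    {"dx": 0,"dy": 0,"dz": 0,"ax": 0,"ay": 0,"az": -0.13,"gripper": 0},
    {"dx": 0,"dy": 0,"dz": 0,"ax": 0,"ay": 0,"az": -0.13,"gripper": 0},
  ],
)

```text
time: 4.53
position: [572.4, 140.8, 305.6]
orientation: [0.95, -0.312, 0.001, 0.001]
contact_force: [1.9, -5.7, -0.2]
opening: 14.0
```

```bash
python3 -c "
from h import *
to([572,141.5,305.6],-1.2)
print(r.read_state()['ft_torque'])"
```

```text
t 4.53 pos [572.4 140.8 305.6] F [ 1.9 -5.7 -0.2] open 14.0
shift mm [-0.8 -0.3  0. ]
turn [ 0.002 -0.002 -0.613]
[-1.03126607 -0.28744431 -0.1266625 ]
```

Forces are low, so I'll finish the turn.

move_arm(
  moves=[
    {"dx": 0,"dy": 0,"dz": 0,"ax": 0,"ay": 0,"az": -0.13,"gripper": 0},
    {"dx": 0,"dy": 0,"dz": 0,"ax": 0,"ay": 0,"az": -0.13,"gripper": 0},
    {"dx": 0,"dy": 0,"dz": 0,"ax": 0,"ay": 0,"az": -0.13,"gripper": 0},
    {"dx": 0,"dy": 0,"dz": 0,"ax": 0,"ay": 0,"az": -0.13,"gripper": 0},
    {"dx": 0,"dy": 0,"dz": 0,"ax": 0,"ay": 0,"az": -0.09,"gripper": 0},
    {"dx": 0,"dy": 0,"dz": 0,"ax": 0,"ay": 0,"az": 0,"gripper": 0},
    {"dx": 0,"dy": 0,"dz": 0,"ax": 0,"ay": 0,"az": 0,"gripper": 0},
  ],
)

```text
time: 5.4
position: [572.9, 140.6, 305.6]
orientation: [1.0, -0.014, 0.001, 0.001]
contact_force: [3.1, -7.5, 0.0]
opening: 13.9
```

```bash
python3 -c "
from h import *
to([572,141.5,305.6],-1.2)
print(r.read_state()['ft_torque'])"
```

```text
t 5.4 pos [572.9 140.6 305.6] F [ 3.1 -7.5  0. ] open 13.9
shift mm [-0.9 -0.9  0. ]
turn [ 0.003 -0.002 -0.007]
[-1.18163025 -0.61204776 -0.0166029 ]
```

move_arm(
  moves=[
    {"dx": 0,"dy": 0,"dz": 0,"ax": 0,"ay": 0,"az": 0,"gripper": 0.06},
    {"dx": 0,"dy": 0,"dz": 0,"ax": 0,"ay": 0,"az": 0,"gripper": 0.06},
    {"dx": 0,"dy": 0,"dz": 0,"ax": 0,"ay": 0,"az": 0,"gripper": 0.06},
    {"dx": 0,"dy": 0,"dz": -0.03,"ax": 0,"ay": 0,"az": 0,"gripper": 0.06},
    {"dx": 0,"dy": 0,"dz": -0.05,"ax": 0,"ay": 0,"az": 0,"gripper": 0.06},
    {"dx": 0.04,"dy": 0.04,"dz": 0,"ax": 0,"ay": 0,"az": 0,"gripper": 0.06},
    {"dx": 0.03,"dy": 0.05,"dz": 0,"ax": 0,"ay": 0,"az": 0,"gripper": 0.06},
    {"dx": 0,"dy": 0.06,"dz": 0,"ax": 0,"ay": 0,"az": 0,"gripper": 0.06},
    {"dx": 0,"dy": 0,"dz": 0,"ax": 0,"ay": 0,"az": 0,"gripper": 0.06},
  ],
)

```text
time: 6.52
position: [637.8, -13.6, 384.4]
orientation: [1.0, -0.016, -0.001, 0.0]
contact_force: [-0.1, 0.5, -0.4]
opening: 60.0
```

```bash
python3 -c "
from h import *
to([651,-12,236],-1.2)
import pickle
d={n:cam(n) for n in('scene','top','wrist')}; pickle.dump(d,open('c2.pkl','wb'))
a=cv2.resize(d['top']['pixels'][110:300,270:470,::-1],None,fx=2.5,fy=2.5,interpolation=cv2.INTER_CUBIC)
w=d['wrist']['pixels'][:,:,::-1]
w=cv2.resize(w,None,fx=.6,fy=.6,interpolation=cv2.INTER_AREA)
o=np.zeros((475,500+w.shape[1],3),np.uint8); o[:,:500]=a; o[:w.shape[0],500:]=w
cv2.imwrite('pics/c2.png',cv2.resize(o,None,fx=.9,fy=.9,interpolation=cv2.INTER_AREA))
cv2.imwrite('pics/w2.png',d['wrist']['pixels'][:,:,::-1])
print(proj(d['wrist'],[[651,-12,252],[653,32,252],[650,-53,252]]))
"
```

```text
t 6.53 pos [637.8 -13.6 384.4] F [-0.1  0.5 -0.4] open 60.0
shift mm [ 13.3  -2.1 148.4]
turn [ 0.001  0.002 -0.012]
[[335.78040773 224.6824411 ]
 [337.52753076 167.54326687]
 [335.35455932 273.6734842 ]]
```

View pics/c2.png

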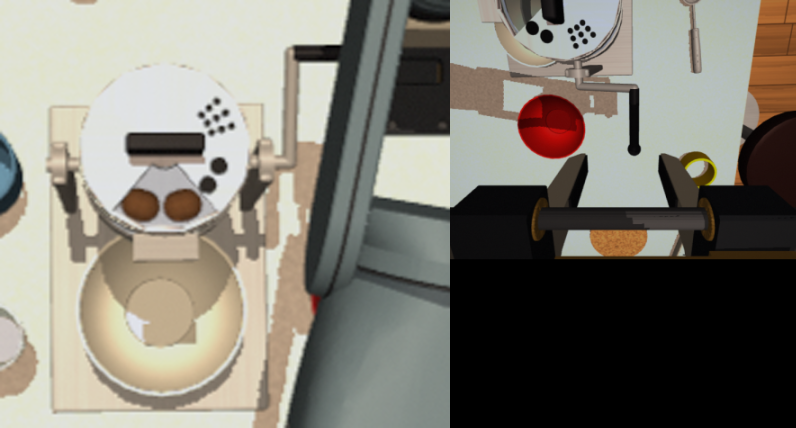

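Top view: the bar is now level in the image and two walnuts show through the large opening, which sits centred over the lip at (166,245). The wrist view shows the crank bar free, in column 339. I'll check both numerically.

```bash
python3 -c "
from h import *
import pickle
d=pickle.load(open('c2.pkl','rb'));w=d['wrist'];t=d['top'];o=pickle.load(open('c0.pkl','rb'))['top']
for v in range(165,285,8):
    k=np.nonzero(w['pixels'][v,320:360].max(1)<60)[0]+320; print(v,k.min() if len(k) else 0,k.max() if len(k) else 0,end='; ')
def sl(c,x0,x1,y0,y1):
    ys,xs=np.nonzero(c['pixels'][y0:y1,x0:x1].max(2)<70); print(len(xs),'slope',np.polyfit(xs,ys,1)[0].round(4),'ctr',xs.mean()+x0,ys.mean()+y0)
print();sl(t,329,358,165,182); sl(o,402,445,125,142)
print(atz(t,342.8,173.8,329))
"
```

```text
165 334 349; 173 332 349; 181 332 349; 189 332 349; 197 332 349; 205 332 349; 213 332 349; 221 332 349; 229 333 349; 237 333 349; 245 333 348; 253 333 348; 261 333 348; 269 331 350; 277 329 352; 
290 slope -0.0 ctr 343.0 173.5
301 slope -0.0 ctr 423.0 133.0
[569.32978836 143.4209971  329.        ]
```

move_arm(
  moves=[
    {"dx": 0.015,"dy": -0.002,"dz": 0.04,"ax": 0,"ay": 0,"az": -0.012,"gripper": 0.06},
    {"dx": 0,"dy": 0,"dz": 0.04,"ax": 0,"ay": 0,"az": 0,"gripper": 0.06},
    {"dx": 0,"dy": 0,"dz": 0.04,"ax": 0,"ay": 0,"az": 0,"gripper": 0.06},
    {"dx": 0,"dy": 0,"dz": 0.028,"ax": 0,"ay": 0,"az": 0,"gripper": 0.06},
    {"dx": 0,"dy": 0,"dz": 0,"ax": 0,"ay": 0,"az": 0,"gripper": 0.06},
  ],
  newtons=15,
)

```text
time: 7.3
position: [651.2, -5.4, 235.3]
orientation: [1.0, -0.006, -0.002, -0.001]
contact_force: [0.6, 0.2, 0.6]
opening: 60.1
```

```bash
python3 -c "
from h import *
to([653,-12,235],-1.2)"
```

```text
t 7.3 pos [651.2  -5.4 235.3] F [0.6 0.2 0.6] open 60.1
shift mm [1.9 6.5 0.3]
turn [-0.001  0.005  0.009]
```

move_arm(
  moves=[
    {"dx": 0.002,"dy": 0.006,"dz": 0,"ax": 0,"ay": 0.004,"az": 0.009,"gripper": 0.0},
    {"dx": 0,"dy": 0,"dz": 0,"ax": 0,"ay": 0,"az": 0,"gripper": 0},
    {"dx": 0,"dy": 0,"dz": 0,"ax": 0,"ay": 0,"az": 0,"gripper": 0},
    {"dx": 0,"dy": 0,"dz": 0,"ax": 0,"ay": 0,"az": 0,"gripper": 0},
    {"dx": 0,"dy": 0,"dz": 0,"ax": 0,"ay": 0,"az": 0,"gripper": 0},
    {"dx": 0,"dy": 0,"dz": 0,"ax": 0,"ay": 0,"az": 0,"gripper": 0},
  ],
  newtons=15,
)

```text
time: 8.05
position: [653.5, -13.9, 237.5]
orientation: [1.0, -0.012, 0.001, 0.0]
contact_force: [-4.6, 1.0, 1.8]
opening: 13.5
```

```bash
python3 -c "
from h import *
to([653,-12,235],-1.2)
# arc increments about pivot, steps of tilt
a0=np.arctan2(37,82);rr=np.hypot(37,82)
q=np.linspace(0,2.3,21);p=np.c_[np.cos(a0+q),np.sin(a0+q)]*rr
for k,v in zip(q[1:],np.diff(p,axis=0)): print(k.round(3),(v/1000).round(4))"
```

```text
t 8.05 pos [653.5 -13.9 237.5] F [-4.6  1.   1.8] open 13.5
shift mm [-0.6 -1.9  2.5]
turn [ 0.    -0.002 -0.003]
0.115 [-0.0048  0.0092]
0.23 [-0.0058  0.0086]
0.345 [-0.0068  0.0078]
0.46 [-0.0076  0.007 ]
0.575 [-0.0084  0.0061]
0.69 [-0.009   0.0051]
0.805 [-0.0095  0.004 ]
0.92 [-0.0099  0.0029]
1.035 [-0.0102  0.0017]
1.15 [-0.0103  0.0006]
1.265 [-0.0103 -0.0006]
1.38 [-0.0102 -0.0018]
1.495 [-0.0099 -0.003 ]
1.61 [-0.0095 -0.0041]
1.725 [-0.009  -0.0051]
1.84 [-0.0083 -0.0061]
1.955 [-0.0076 -0.0071]
2.07 [-0.0067 -0.0079]
2.185 [-0.0058 -0.0086]
2.3 [-0.0047 -0.0092]
```

move_arm(
  moves=[
    {"dx": -0.005,"dy": 0,"dz": -0.009,"ax": 0,"ay": 0,"az": 0,"gripper": 0},
    {"dx": -0.006,"dy": 0,"dz": -0.009,"ax": 0,"ay": 0,"az": 0,"gripper": 0},
    {"dx": -0.007,"dy": 0,"dz": -0.008,"ax": 0,"ay": 0,"az": 0,"gripper": 0},
    {"dx": -0.0075,"dy": 0,"dz": -0.007,"ax": 0,"ay": 0,"az": 0,"gripper": 0},
  ],
)

```text
time: 8.55
position: [629.7, -13.6, 271.9]
orientation: [1.0, -0.012, 0.004, 0.0]
contact_force: [4.7, -2.2, -1.9]
opening: 13.0
```

```bash
python3 -c "
from h import *
to([653,-12,235],-1.2)
print(r.read_state()['ft_torque'])"
```

```text
t 8.55 pos [629.7 -13.6 271.9] F [ 4.7 -2.2 -1.9] open 13.0
shift mm [22.9 -2.2 37. ]
turn [ 0.001 -0.008 -0.003]
[-0.32514631 -1.04827694  0.01541497]
```

Forces are about 5 N, as expected, so I'll carry on over the top.

move_arm(
  moves=[
    {"dx": -0.0083,"dy": 0,"dz": -0.0055,"ax": 0,"ay": 0,"az": 0,"gripper": 0},
    {"dx": -0.009,"dy": 0,"dz": -0.005,"ax": 0,"ay": 0,"az": 0,"gripper": 0},
    {"dx": -0.0095,"dy": 0,"dz": -0.004,"ax": 0,"ay": 0,"az": 0,"gripper": 0},
    {"dx": -0.01,"dy": 0,"dz": -0.003,"ax": 0,"ay": 0,"az": 0,"gripper": 0},
    {"dx": -0.01,"dy": 0,"dz": -0.0015,"ax": 0,"ay": 0,"az": 0,"gripper": 0},
    {"dx": -0.0103,"dy": 0,"dz": -0.0005,"ax": 0,"ay": 0,"az": 0,"gripper": 0},
  ],
)

```text
time: 9.3
position: [573.9, -12.7, 293.7]
orientation: [1.0, -0.012, 0.007, 0.001]
contact_force: [6.1, -2.4, 3.3]
opening: 13.4
```

```bash
python3 -c "
from h import *
to([571.5,-12,289.5],-1.2)"
```

```text
t 9.3 pos [573.9 -12.7 293.7] F [ 6.1 -2.4  3.3] open 13.4
shift mm [-2.5 -0.6  4.2]
turn [ 0.002 -0.014 -0.003]
```

move_arm(
  moves=[
    {"dx": -0.0103,"dy": 0,"dz": 0.0015,"ax": 0,"ay": 0,"az": 0,"gripper": 0},
    {"dx": -0.0102,"dy": 0,"dz": 0.0025,"ax": 0,"ay": 0,"az": 0,"gripper": 0},
    {"dx": -0.01,"dy": 0,"dz": 0.003,"ax": 0,"ay": 0,"az": 0,"gripper": 0},
    {"dx": -0.0095,"dy": 0,"dz": 0.0041,"ax": 0,"ay": 0,"az": 0,"gripper": 0},
    {"dx": -0.009,"dy": 0,"dz": 0.0051,"ax": 0,"ay": 0,"az": 0,"gripper": 0},
    {"dx": -0.0083,"dy": 0,"dz": 0.0061,"ax": 0,"ay": 0,"az": 0,"gripper": 0},
    {"dx": -0.0076,"dy": 0,"dz": 0.0071,"ax": 0,"ay": 0,"az": 0,"gripper": 0},
    {"dx": -0.0067,"dy": 0,"dz": 0.0079,"ax": 0,"ay": 0,"az": 0,"gripper": 0},
  ],
)

```text
time: 10.3
position: [500.6, -11.1, 253.1]
orientation: [1.0, -0.012, 0.003, 0.001]
contact_force: [3.3, -4.9, 3.4]
opening: 13.4
```

```bash
python3 -c "
from h import *
to([489,-12,236],-1.2)"
```

```text
t 10.3 pos [500.6 -11.1 253.1] F [ 3.3 -4.9  3.4] open 13.4
shift mm [-11.6   1.2  17. ]
turn [ 0.002 -0.007 -0.003]
```

move_arm(
  moves=[
    {"dx": -0.0058,"dy": 0.001,"dz": 0.0086,"ax": 0,"ay": 0,"az": 0,"gripper": 0},
    {"dx": -0.0047,"dy": 0,"dz": 0.0085,"ax": 0,"ay": 0,"az": 0,"gripper": 0},
    {"dx": 0,"dy": 0,"dz": 0,"ax": 0,"ay": 0,"az": 0,"gripper": 0},
    {"dx": 0,"dy": 0,"dz": 0,"ax": 0,"ay": 0,"az": 0,"gripper": 0},
  ],
)

```text
time: 10.8
position: [489.3, -10.7, 233.6]
orientation: [1.0, -0.012, 0.001, -0.0]
contact_force: [3.0, -2.7, -5.1]
opening: 13.3
```

```bash
python3 -c "
from h import *
to([489,-12,236],-1.2)
import pickle
d={n:cam(n) for n in('scene','top')}; pickle.dump(d,open('c3.pkl','wb'))
a=cv2.resize(d['top']['pixels'][110:310,250:420,::-1],None,fx=2.4,fy=2.4,interpolation=cv2.INTER_CUBIC)
b=cv2.resize(d['scene']['pixels'][190:380,200:360,::-1],None,fx=2.4,fy=2.4,interpolation=cv2.INTER_CUBIC)
o=np.zeros((480,a.shape[1]+b.shape[1],3),np.uint8); o[:a.shape[0],:a.shape[1]]=a; o[:b.shape[0],a.shape[1]:]=b
cv2.imwrite('pics/c3.png',o)"
```

```text
t 10.8 pos [489.3 -10.7 233.6] F [ 3.  -2.7 -5.1] open 13.3
shift mm [-0.3  1.3 -2.4]
turn [-0.001 -0.002 -0.003]
```

View pics/c3.png

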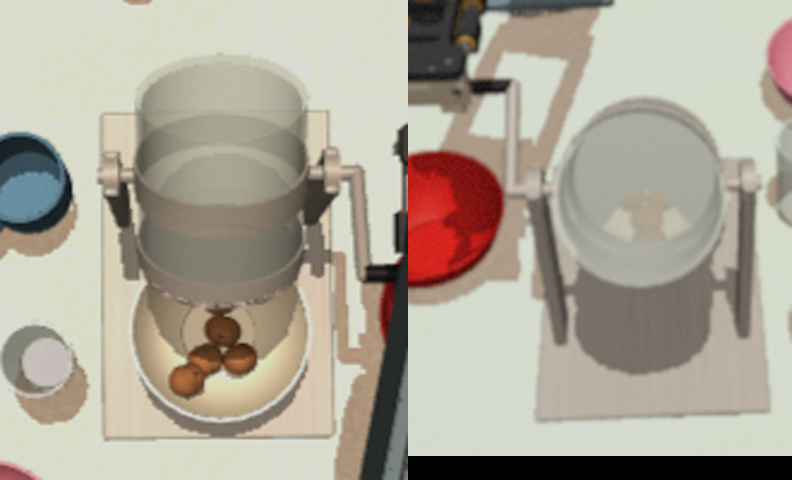

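The jar is fully tipped. Four walnuts lie in the bowl at about (188,380), (205,360), (240,358) and (222,330), and part of a fifth shows at (220,308) under the lid's edge. I'll give it a short shake and look again.

move_arm(
  moves=[
    {"dx": 0.008,"dy": 0,"dz": -0.013,"ax": 0,"ay": 0,"az": 0,"gripper": 0},
    {"dx": -0.008,"dy": 0,"dz": 0.013,"ax": 0,"ay": 0,"az": 0,"gripper": 0},
    {"dx": 0.008,"dy": 0,"dz": -0.013,"ax": 0,"ay": 0,"az": 0,"gripper": 0},
    {"dx": -0.008,"dy": 0,"dz": 0.013,"ax": 0,"ay": 0,"az": 0,"gripper": 0},
    {"dx": 0,"dy": 0,"dz": 0,"ax": 0,"ay": 0,"az": 0,"gripper": 0},
    {"dx": 0.005,"dy": 0,"dz": -0.009,"ax": 0,"ay": 0,"az": 0,"gripper": 0},
    {"dx": 0.006,"dy": 0,"dz": -0.009,"ax": 0,"ay": 0,"az": 0,"gripper": 0},
    {"dx": 0.007,"dy": 0,"dz": -0.008,"ax": 0,"ay": 0,"az": 0,"gripper": 0},
    {"dx": 0.0075,"dy": 0,"dz": -0.007,"ax": 0,"ay": 0,"az": 0,"gripper": 0},
    {"dx": 0,"dy": 0,"dz": 0,"ax": 0,"ay": 0,"az": 0,"gripper": 0},
  ],
)

```text
time: 12.15
position: [514.0, -10.8, 269.9]
orientation: [1.0, -0.012, 0.0, -0.0]
contact_force: [-9.3, 2.3, 8.0]
opening: 13.3
```

```bash
python3 -c "
from h import *
to([514,-12,269],-1.2)
d={n:cam(n) for n in('scene','top')}
a=cv2.resize(d['top']['pixels'][110:310,250:420,::-1],None,fx=2.4,fy=2.4,interpolation=cv2.INTER_CUBIC)
b=cv2.resize(d['scene']['pixels'][190:380,200:360,::-1],None,fx=2.4,fy=2.4,interpolation=cv2.INTER_CUBIC)
o=np.zeros((480,a.shape[1]+b.shape[1],3),np.uint8); o[:a.shape[0],:a.shape[1]]=a; o[:b.shape[0],a.shape[1]:]=b
cv2.imwrite('pics/c4.png',o)"
```

```text
t 12.15 pos [514.  -10.8 269.9] F [-9.3  2.3  8. ] open 13.3
shift mm [-0.   1.2  0.9]
turn [-0.001 -0.001 -0.003]
```

View pics/c4.png

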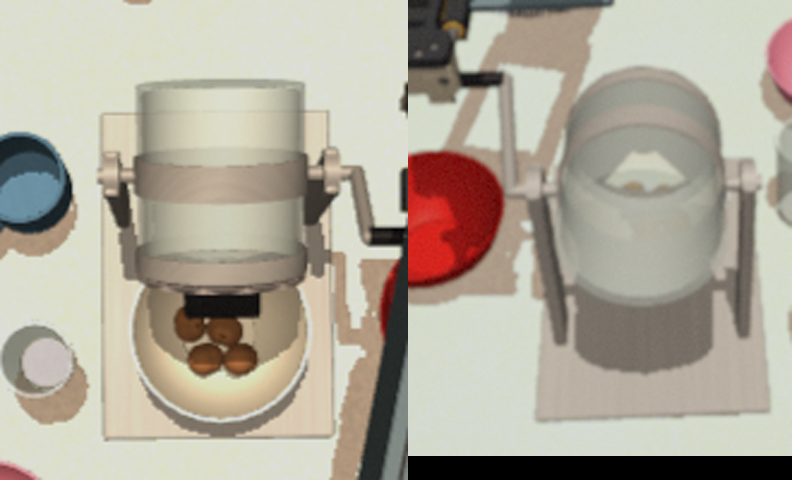

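The jar looks empty: the glass is clear in both views, and four walnuts show in the bowl with the bar hiding the spot behind them. Swinging it back upright.

move_arm(
  moves=[
    {"dx": 0.0083,"dy": 0,"dz": -0.006,"ax": 0,"ay": 0,"az": 0,"gripper": 0},
    {"dx": 0.009,"dy": 0,"dz": -0.0051,"ax": 0,"ay": 0,"az": 0,"gripper": 0},
    {"dx": 0.0095,"dy": 0,"dz": -0.0041,"ax": 0,"ay": 0,"az": 0,"gripper": 0},
    {"dx": 0.0099,"dy": 0,"dz": -0.003,"ax": 0,"ay": 0,"az": 0,"gripper": 0},
    {"dx": 0.0102,"dy": 0,"dz": -0.0018,"ax": 0,"ay": 0,"az": 0,"gripper": 0},
    {"dx": 0.0103,"dy": 0,"dz": -0.0006,"ax": 0,"ay": 0,"az": 0,"gripper": 0},
    {"dx": 0.0103,"dy": 0,"dz": 0.0006,"ax": 0,"ay": 0,"az": 0,"gripper": 0},
    {"dx": 0.0102,"dy": 0,"dz": 0.0017,"ax": 0,"ay": 0,"az": 0,"gripper": 0},
  ],
)

```text
time: 13.25
position: [592.8, -13.3, 288.8]
orientation: [1.0, -0.012, 0.002, 0.0]
contact_force: [-4.8, -0.2, 5.1]
opening: 13.3
```

```bash
python3 -c "
from h import *
q=.92;a0=np.arctan2(37,82)
to([571.3+90*np.cos(a0+q),-12,236+90*np.sin(a0+q)-37],-1.2)
d={n:cam(n) for n in('scene','top')}
a=cv2.resize(d['top']['pixels'][110:310,250:420,::-1],None,fx=2.4,fy=2.4,interpolation=cv2.INTER_CUBIC)
cv2.imwrite('pics/c5.png',a)"
```

```text
t 13.25 pos [592.8 -13.3 288.8] F [-4.8 -0.2  5.1] open 13.3
shift mm [-1.3 -1.3  2.1]
turn [ 0.    -0.004 -0.003]
```

move_arm(
  moves=[
    {"dx": 0.0095,"dy": 0,"dz": 0.0035,"ax": 0,"ay": 0,"az": 0,"gripper": 0},
    {"dx": 0.0093,"dy": 0,"dz": 0.0045,"ax": 0,"ay": 0,"az": 0,"gripper": 0},
    {"dx": 0.009,"dy": 0,"dz": 0.0055,"ax": 0,"ay": 0,"az": 0,"gripper": 0},
    {"dx": 0.0084,"dy": 0,"dz": 0.0063,"ax": 0,"ay": 0,"az": 0,"gripper": 0},
    {"dx": 0.0076,"dy": 0,"dz": 0.0072,"ax": 0,"ay": 0,"az": 0,"gripper": 0},
    {"dx": 0.0067,"dy": 0,"dz": 0.008,"ax": 0,"ay": 0,"az": 0,"gripper": 0},
    {"dx": 0.0056,"dy": 0,"dz": 0.0086,"ax": 0,"ay": 0,"az": 0,"gripper": 0},
    {"dx": 0.0045,"dy": 0,"dz": 0.009,"ax": 0,"ay": 0,"az": 0,"gripper": 0},
    {"dx": 0,"dy": 0,"dz": 0.001,"ax": 0,"ay": 0,"az": 0,"gripper": 0},
  ],
)

```text
time: 14.48
position: [653.6, -15.2, 232.6]
orientation: [1.0, -0.012, 0.001, 0.0]
contact_force: [-6.6, 0.6, 5.9]
opening: 13.8
```

```bash
python3 -c "
from h import *
to([653,-12,235],-1.2)"
```

```text
t 14.47 pos [653.6 -15.2 232.6] F [-6.6  0.6  5.9] open 13.8
shift mm [-0.6 -3.2 -2.4]
turn [ 0.    -0.003 -0.003]
```

move_arm(
  moves=[
    {"dx": 0,"dy": 0,"dz": 0.003,"ax": 0,"ay": 0,"az": 0,"gripper": 0},
    {"dx": 0,"dy": 0,"dz": 0.003,"ax": 0,"ay": 0,"az": 0,"gripper": 0},
    {"dx": 0,"dy": 0,"dz": 0,"ax": 0,"ay": 0,"az": 0,"gripper": 0},
  ],
  newtons=25,
)

```text
time: 14.85
position: [653.8, -15.3, 232.2]
orientation: [1.0, -0.012, 0.004, 0.001]
contact_force: [-12.9, 1.6, 25.7]
opening: 13.2
```

The force rose to 26 N with no movement, so the jar is on its upright stop. Easing off, releasing and retreating.

move_arm(
  moves=[
    {"dx": 0,"dy": 0,"dz": -0.004,"ax": 0,"ay": 0,"az": 0,"gripper": 0.06},
    {"dx": 0,"dy": 0,"dz": 0,"ax": 0,"ay": 0,"az": 0,"gripper": 0.06},
    {"dx": 0,"dy": 0,"dz": 0,"ax": 0,"ay": 0,"az": 0,"gripper": 0.06},
    {"dx": 0,"dy": 0,"dz": 0,"ax": 0,"ay": 0,"az": 0,"gripper": 0.06},
    {"dx": 0,"dy": 0,"dz": -0.03,"ax": 0,"ay": 0,"az": 0,"gripper": 0.06},
    {"dx": 0,"dy": 0,"dz": -0.05,"ax": 0,"ay": 0,"az": 0,"gripper": 0.06},
    {"dx": 0,"dy": 0.02,"dz": -0.05,"ax": 0,"ay": 0,"az": 0,"gripper": 0.06},
    {"dx": 0,"dy": 0.06,"dz": 0,"ax": 0,"ay": 0,"az": 0,"gripper": 0.06},
    {"dx": 0,"dy": 0.06,"dz": 0,"ax": 0,"ay": 0,"az": 0,"gripper": 0.06},
    {"dx": 0,"dy": 0.06,"dz": 0,"ax": 0,"ay": 0,"az": 0,"gripper": 0.06},
  ],
)

```text
time: 16.1
position: [648.4, -216.5, 360.9]
orientation: [1.0, -0.012, 0.002, 0.0]
contact_force: [0.8, 0.4, 0.3]
opening: 60.0
```

```bash
python3 -c "
from h import *
import pickle
d={n:cam(n) for n in('scene','top')}; o=pickle.load(open('c0.pkl','rb'))
def sl(c,x0,x1,y0,y1):
    ys,xs=np.nonzero(c['pixels'][y0:y1,x0:x1].max(2)<70); print(len(xs),'slope',np.polyfit(xs,ys,1)[0].round(4),'ctr',xs.mean()+x0,ys.mean()+y0)
sl(d['top'],329,358,165,182)
for k in (d,o): sl(k['top'],402,445,125,142); sl(k['scene'],180,232,285,302)
a=cv2.resize(d['top']['pixels'][110:310,150:420,::-1],None,fx=1.7,fy=1.7,interpolation=cv2.INTER_CUBIC)
b=cv2.resize(d['scene']['pixels'][180:380,170:450,::-1],None,fx=1.2,fy=1.2,interpolation=cv2.INTER_CUBIC)
m=cv2.resize(d['top']['pixels'][205:295,295:390,::-1],None,fx=3.5,fy=3.5,interpolation=cv2.INTER_CUBIC)
im=np.zeros((600,800,3),np.uint8); im[:a.shape[0],:a.shape[1]]=a; im[:m.shape[0],460:460+m.shape[1]]=m[:,:340]; im[345:345+b.shape[0],:b.shape[1]]=b
cv2.imwrite('pics/c6.png',im)"
```

```text
290 slope -0.0 ctr 343.0 173.5
301 slope -0.0 ctr 423.0 133.0
316 slope -0.0295 ctr 204.21835443037975 293.32278481012656
301 slope -0.0 ctr 423.0 133.0
320 slope -0.0286 ctr 204.290625 293.328125
```

View pics/c6.png

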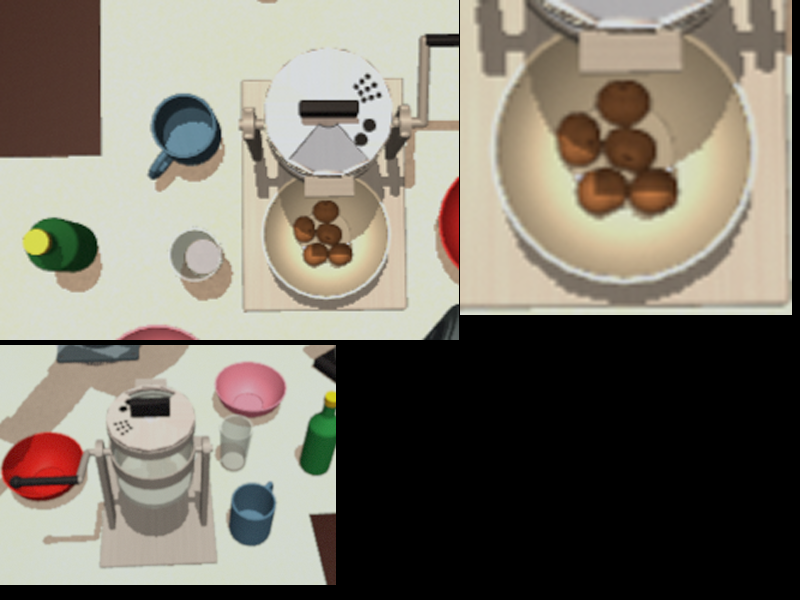

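All five walnuts are in the white bowl. The jar is empty and upright, with the crank at the same pixel position as at the start, and the opening faces the lip. Nothing has fallen over.

```bash
python3 -c "
from h import *
print(r.hand_in())"
```

```text
the job is handed in; nothing more can be done
None
```

I turned the dial about 78° to its largest opening while the jar stood upright. I then swung the jar fully over by the crank, shook it briefly, and swung it back onto its upright stop. I released the crank, backed away and handed in at about 16 s.

- **Walnuts:** the final pictures show all five in the white bowl and the jar empty.
- **Dial:** the finger bar looks parallel to the pivot, to within about 2°, and the largest opening faces the spout.
- **Jar:** the crank is back at its starting pixel position in the top view and within 0.1 px in the scene view. When I pressed it down at the end, the force rose to about 26 N without movement.
- **Other things:** the glass, mug, soap and bowls are all standing. The highest contact force I read was about 29 N, on that last press.

Two readings disagreed slightly, both harmless. The wrist camera put the dial's bar and the crank about 4 mm further out than the top view, so I aimed between the two. The crank bar also slid about 5 mm in the pads during the swing.

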